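# Drive a stuck pivot pin out of a monitor-arm knuckle

### The job

Two monitor-arm knuckles sit on bench fixtures; one has its pivot pin stuck with the flanged head underneath and the plain end showing down inside the eye. Take the long drift punch from the plywood stand, push that pin down and right out of the eye from above, then put the punch back upright in the stand hole it came from. Leave the short starter punch in its place.

Things in the scene. Friction and masses are not known exactly. Their poses are not given: they have to be found in the camera images.
- punch_mid (a point): Middle of the round handle (20 mm dia., 70 mm tall, z up) of the long steel drift punch, standing in one hole of the plywood stand. Below the handle: a flange (36 mm dia., 6 mm thick) resting on the stand, then a straight shank 8 mm dia., 70 mm long; its flat tip is 111 mm below this point, 15 mm above the bench as it stands. About 0.2 kg.
- starter_mid (a point): Middle of the handle (26 mm dia., 40 mm tall) of the short starter punch in the stand's other hole; flange 36 mm dia., 6 mm thick, tapered shank only 22 mm long, too short for the job. The stand is fixed: an 8 mm plate, 180 x 80 mm, top 85 mm above the bench, open front and back, with two 22 mm holes 100 mm apart.
- eye (a point): Centre of the upper mouth, 85 mm above the bench, of the eye with the stuck pin. Fixed aluminium boss, 56 mm dia., 30 mm tall, upright 22 mm bore; 51 mm of free height below, over a base plate. z up; the arm stub runs 105 mm to the eye's own -x, no higher than the eye. The other knuckle is alike, but its pin's wide head (32 mm dia., 10 mm tall) is on top; that pin cannot go down.
- pin (a joint): Travel of the stuck steel pin straight down, in m: 0 as found, 0.037 when its head stands on the base plate. Shaft 21 mm dia.; its plain top end starts 4 mm below the mouth of the eye and comes clear of the eye's underside at 0.026. Tight fit: it takes a steady push of 8 to 10 N all the way, does not drop by itself, and stays where it is left.
There are look-alikes about, which are no part of the job. Leave any purple look-alike of the part that bears punch_mid alone.

How it is judged:
By the outcome, as a careful person would: the job done as asked, in the order asked, and still so for the second after the job is handed in, with the robot touching nothing.
It also fails if it takes over 58 s, if anything falls off the work surface, if the arm or the gripper's body presses on something with over 40 N, if the wrist force passes 120 N, or if a joint passes its speed limit or range.

### The arm

A 7-joint arm with a two-finger parallel gripper is mounted at the origin on the work surface. World frame = base frame: x ahead of the robot, y to its left, z up, the work surface at z = 0. Lengths are in m, angles in rad, forces in N, time in s.
With the tool pointing down it reaches from about 0.425 to 0.925 m from the base axis. Payload 6.8 kg.
Tool frame: the origin (TCP) lies on the centre line of the jaws, within the pads' length; the fingertips stand 14 mm ahead of it and the grasp point (between the pads) lies 5 mm behind it (r.tips_ahead is the distance from the TCP to the fingertips, in m); z points along the fingers, y is the line along which they close (so a half turn about z gives the same grasp; the last joint's range is limited). The gripper opens to 85 mm and grips with 20 to 120 N. Pads are 22 mm wide; open, the fingers measure 114 mm over their backs; the gripper's body (76 mm by 85 mm) begins 54 mm behind the grasp point. The pads swing forward as they close: fully open they stand 13 mm farther back than shut.
Start: joints at [1.164, 0.477, 0.022, 1.555, -0.011, 1.109, -0.083], TCP at [0.199, -0.645, 0.216] pointing down, gripper open.
Joint ranges: [-2.96, 2.96], [-0.34, 2.1], [-1.41, 1.46], [0.24, 2.44], [-1.37, 4.51], [0.17, 1.92], [-2.96, 2.96]. Speed limits (rad/s): [2.39, 2.39, 3.14, 3.14, 3.14, 3.14, 3.14].

### API

Orientations are given as a rotation vector (axis times angle).
In Python, from bench import r, eyes gives the robot as it stands.
- The arm moves only by the tool step_arm, never from a script. Its argument "rows" is a list of rows, each a list of 6 numbers: the shift along the world's x, y, z in units of 60 cm (1.0 is 60 cm), then the turn, a rotation vector about the world's x, y, z in units of pi rad (1.0 is pi rad). In form: [[x, y, z, rx, ry, rz], ...]. A call has 1 to 5 rows; each row is the pose to reach, as a shift and turn from the pose commanded when the call began, turning the shorter way round; what a row does not reach only later rows make up. A row lasts 1/12 s, in which the tool goes at most 41.7 mm and 7.16 degrees, less where a joint would pass 70% of its speed; a pose out of reach is approached as far as the arm can. A call with a number of a shift or a turn outside -1 to 1 is refused whole. A call with a gripper value outside its range is refused whole. "jaw" is the closure, from 0 (fully open) to 1 (shut), set as the call begins (left out, the last holds). The fingers move at their own pace and stop on an object; "squeeze" is the grip in N (left out, the last holds). Time passes only in rows, so rows that repeat a pose let the fingers close. It gives the time, the measured TCP pose, the force, the opening and the grip force at its end, in the units of the state.
- r.get_obs(): the state, without advancing time (a new reading comes with each control period).
- eyes.grab_frame(name): name is "side" or "top"; returns the picture (420x560x3 uint8, red, green, blue); there is no depth.
- eyes.camera_info(name): a dict with "mtx" (3x3 intrinsics, pixels), "k1" (the pictures are not rectified: a ray, as slopes to the right and down, at radius r is drawn at 1 + k1 r^2 times it, then the intrinsics apply), "extrinsics" (4x4, takes a point from camera to world coordinates). Camera axes: x right, y down, z forward; pixel columns grow to the right and rows downward; lengths in m; the calibration is good to about 2 mm. A picture is of the moment at which its call begins. camera_info takes no time and is no camera call.
- r.hand_in(): hands the job in; it is judged then, once.
The state is a dict: "clock": time; "joints": joint angles; "qvel": joint speeds; "tau": joint torques, N m; "tcp_pos": TCP position; "orientation": TCP orientation; "contact_force": force on the tool from outside, world axes, zero at the start; "moment": the same for the moment, N m; "grip_width": finger opening in m; "gripper_force": force on a finger pad.
Only numpy, scipy, OpenCV 4.12 (cv2) and the standard library are available. Lean on these libraries where they do the work, as an engineer would, in place of code of your own. Each camera call takes 0.05 s, during which the arm holds its last target. There are 200 camera calls.

## Working session

There is one attempt and no reset: what is moved stays moved. The work goes in short steps, Python scripts to look and compute and a tool call to move; the robot and the scene stay as the last step left them, time stands still between calls to the robot, and variables do not carry over. Pictures are saved under pics/ and viewed, at most 10 in all, crops included, and the job is handed in when it is done.

Besides the shell and the picture viewer there is one more tool, called after "Request:" by a JSON object that holds its "api" and its "payload". step_arm: Moves the arm, as the interface text tells. Shifts and turns lie within -1 to 1; 1 stands for 60 cm of shift or pi rad of turn. Its arguments: {"type":"object","properties":{"rows":{"type":"array"},"jaw":{"type":"number"},"squeeze":{"type":"number"}},"required":["rows"]}

```bash
mkdir -p pics; python3 - <<'E'
from bench import r, eyes
import cv2,json,numpy as np
for n in("side","top"):
    im=eyes.grab_frame(n); cv2.imwrite(f"pics/{n}0.png",im[:,:,::-1]); np.save(f"pics/{n}0.npy",im)
    print(n,eyes.camera_info(n))
print(r.get_obs())
E
```

```text
side {'mtx': array([[390.81874732,   0.        , 283.8726546 ],
       [  0.        , 390.81874732, 208.68743911],
       [  0.        ,   0.        ,   1.        ]]), 'k1': -0.04645505363700981, 'extrinsics': array([[-0.93777202, -0.26708019,  0.2219275 ,  0.35504908],
       [-0.34699521,  0.69618011, -0.62843264,  0.52573063],
       [ 0.0133404 , -0.66633432, -0.74553377,  0.70379869],
       [ 0.        ,  0.        ,  0.        ,  1.        ]])}
top {'mtx': array([[408.72201496,   0.        , 280.3688317 ],
       [  0.        , 408.72201496, 201.94816762],
       [  0.        ,   0.        ,   1.        ]]), 'k1': -0.02346042929917479, 'extrinsics': array([[ 0.02899138, -0.99571199,  0.08784725,  0.4319408 ],
       [-0.99950657, -0.02993987, -0.00949855,  0.04960074],
       [ 0.01208796, -0.08752853, -0.99608867,  1.07457692],
       [ 0.        ,  0.        ,  0.        ,  1.        ]])}
{'clock': 0.1, 'joints': array([ 1.16387152,  0.47772518,  0.02232701,  1.55633798, -0.01150154,
        1.10931507, -0.08311005]), 'qvel': array([ 0.00049296, -0.0014667 ,  0.00089316, -0.00346899,  0.00051693,
       -0.00082176, -0.00061037]), 'tau': array([ 4.96545166e-03, -5.97758067e+01,  1.61383510e+00, -2.81954831e+01,
        1.28048536e-02,  4.99998248e-03,  2.06735365e-05]), 'tcp_pos': array([ 0.1985511 , -0.64455224,  0.21462364]), 'orientation': array([-3.10498505e+00, -4.67443661e-01,  5.60777789e-04]), 'contact_force': array([ 0.59732565, -0.048283  , -0.39047129]), 'moment': array([ 0.00678824, -0.01446159,  0.02207152]), 'gripper_force': 0.0, 'grip_width': 0.0852796250470041}
```

View pics/side0.png

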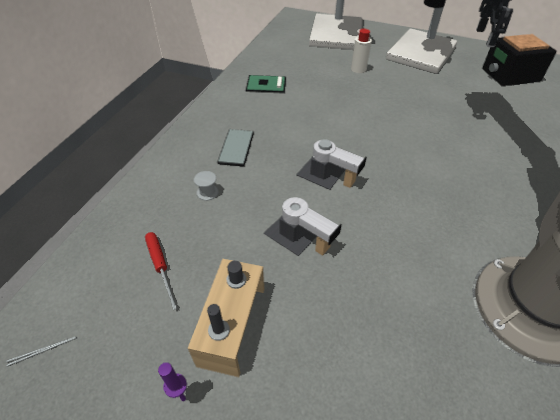

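View pics/top0.png

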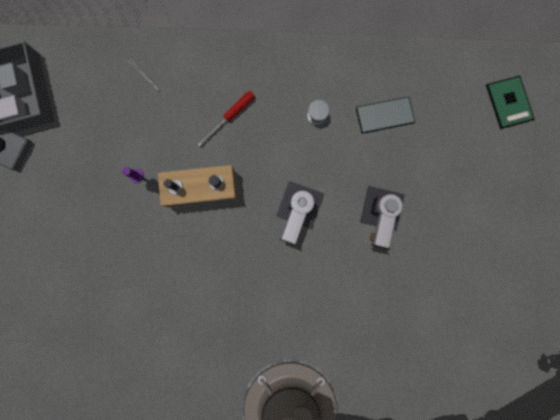

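Side view: the stand's handles are at (215,318), which is taller, and (236,270), which is shorter. The purple decoy is at (172,380) and the eyes are at (295,208) and (325,147). Top view: handles at (172,187) and (216,183), eyes at (302,202) and (389,206). I'll enlarge the candidates.

```bash
python3 - <<'E'
import numpy as np,cv2
s=np.load("pics/side0.npy")[:,:,::-1];t=np.load("pics/top0.npy")[:,:,::-1]
f=lambda im,x,y,w,h:cv2.resize(im[y:y+h,x:x+w],(400,300),interpolation=cv2.INTER_CUBIC)
o=np.vstack([np.hstack([f(s,260,130,120,90),f(s,180,255,120,90)]),np.hstack([f(t,270,175,160,60*2),f(t,140,150,104,78)])])
cv2.imwrite("pics/c1.png",o)
E
```

```text
(no output)
```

View pics/c1.png

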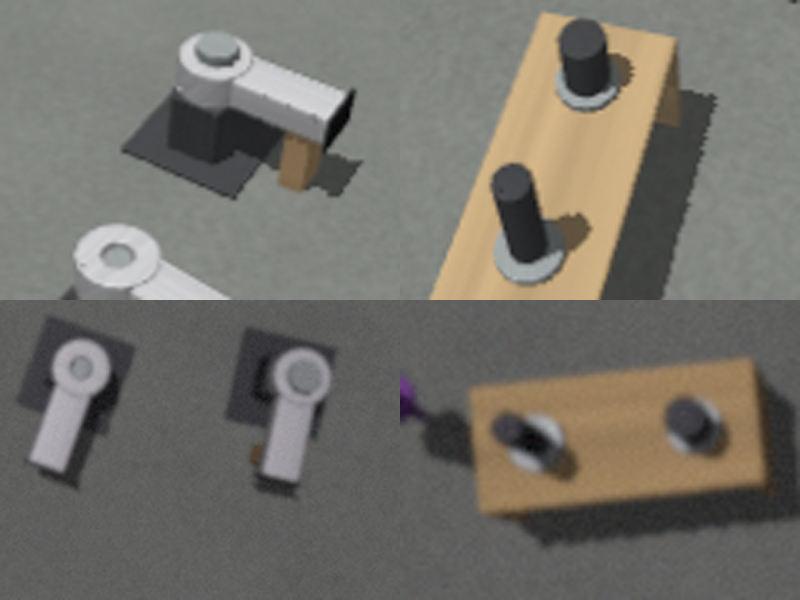

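The target eye is the near one, at side (295,207) and top (302,202): its pin end is recessed in the bore, while the other has a wide head on top. The long punch is the slim, tall black handle at side (215,318) and top (172,187). The other black handle is the thicker, shorter starter.

```bash
cat > h.py <<'E'
import numpy as np,cv2
from bench import r,eyes
def ray(n,px):
    c=eyes.camera_info(n);K=c["mtx"];E=c["extrinsics"]
    p=cv2.undistortPoints(np.array([[px]],float),K,np.array([c["k1"],0,0,0.]))[0,0]
    d=E[:3,:3]@[p[0],p[1],1];return E[:3,3],d/np.linalg.norm(d)
def tri(a,b):
    R=[ray("side",a),ray("top",b)]
    A=sum(np.eye(3)-np.outer(d,d) for o,d in R);B=sum((np.eye(3)-np.outer(d,d))@o for o,d in R)
    x=np.linalg.solve(A,B);return x.round(4),[round(float(np.linalg.norm(np.cross(x-o,d)))*1e3,1) for o,d in R]
def plane(n,p,z):
    o,d=ray(n,p);return (o+d*(z-o[2])/d[2]).round(4)
E
python3 - <<'E'
from h import *
def blob(im,m,x,y,w,h,near):
    k=np.zeros(im.shape[:2],np.uint8);k[y:y+h,x:x+w]=m[y:y+h,x:x+w]
    n,l,s,c=cv2.connectedComponentsWithStats(k)
    i=1+np.argmin(np.linalg.norm(c[1:]-near,axis=1));pts=cv2.findNonZero((l==i).astype(np.uint8))
    return c[i].round(1),s[i],cv2.minAreaRect(pts)
s=np.load("pics/side0.npy");t=np.load("pics/top0.npy")
gs,gt=s.max(2),t.max(2)
print("handle side",blob(s,gs<75,195,295,40,40,(216,318)))
print("starter side",blob(s,gs<75,222,255,30,30,(236,270)))
print("handle top",blob(t,gt<75,160,174,24,24,(172,186)))
print("starter top",blob(t,gt<75,206,172,22,22,(216,183)))
print(gs[198:216:2,284:308:2]);print(gt[192:214,290:316:2])
print("eye",tri((295.4,206.2),(302.4,201.8)))
print("cap",tri((213.9,308.7),(168.1,183.0)),"flange",tri((218.7,330.6),(175.1,186.9)))
print("handle mid approx",tri((216,318.5),(171.8,185.5)))
print("stub ends",plane("top",(293,239),.075))
for a in((295.4,206.2),):print(plane("side",a,.085),plane("top",(302.4,201.8),.085))
print("flange z=.091",plane("side",(218.7,330.6),.091),plane("top",(175.1,186.9),.091))
E
```

```text
handle side (array([216.8, 321.6]), array([208, 304,  17,  30, 256], dtype=int32), ((215.9339599609375, 318.51885986328125), (29.53251838684082, 12.225088119506836), 74.05460357666016))
starter side (array([236.3, 276.2]), array([229, 267,  15,  17, 169], dtype=int32), ((236.25181579589844, 275.8175048828125), (14.011465072631836, 14.609516143798828), 70.01689147949219))
handle top (array([174.3, 187.1]), array([165, 180,  19,  16, 128], dtype=int32), ((174.94117736816406, 187.26470947265625), (21.780319213867188, 6.6884446144104), 30.963754653930664))
starter top (array([216.8, 183. ]), array([210, 177,  14,  13, 116], dtype=int32), ((216.5764617919922, 182.99412536621094), (16.269784927368164, 8.351822853088379), 40.601295471191406))
[[138 135 150 201 204 203 205 196 186 142 135 135]
 [132 188 209 212 208 211 205 211 208 203 171 135]
 [192 211 212 209 210 187 213 210 204 203 210 177]
 [212 211 208 187 119 140 147 137 199 211 213 209]
 [211 210 209 140 162 164 167 163 165 213 210 210]
 [210 208 207 190 166 166 165 165 193 210 210 204]
 [191 209 211 206 197 185 182 204 210 210 205 19
[... 981 characters left out ...]
 42]
 [ 38 113 169 178 176 175 173 179 179 175 161  86  29]
 [ 51 127 165 171 177 176 178 176 177 172 141  60  22]
 [ 64 147 165 168 171 172 178 175 175 157 103  39  33]
 [ 79 163 173 163 166 170 175 169 159 133  65  31  33]
 [ 99 170 176 170 158 160 163 160 133  91  39  23  28]
 [112 180 180 178 158 155 157 153 100  52  26  31  35]]
eye (array([ 0.5205, -0.0138,  0.0821]), [1.0, 1.0])
cap (array([0.5475, 0.2955, 0.1566]), [0.8, 0.8]) flange (array([0.5477, 0.2977, 0.0829]), [0.9, 0.9])
handle mid approx (array([0.547 , 0.2957, 0.1239]), [0.2, 0.2])
stub ends [0.4304 0.0067 0.075 ]
[ 0.5187 -0.0114  0.085 ] [ 0.5212 -0.0134  0.085 ]
flange z=.091 [0.5442 0.3004 0.091 ] [0.5476 0.2959 0.091 ]
```

Heights agree with the text (cap 157 mm, handle mid 124 mm, eye 82 mm). Punch is at (0.547, 0.296) and the eye at (0.520, -0.013). Next I'll move above the punch, with the jaws closing across the stand (about world x).

Request:
{"api": "step_arm", "payload": {"rows": [[0.04,0.033,0.01,0,0,0.02],[0.09,0.07,0.02,0,0,0.04],[0.14,0.11,0.03,0,0,0.06],[0.19,0.15,0.04,0,0,0.08],[0.24,0.19,0.05,0,0,0.1]], "jaw": 0}}

```text
clock: 0.52
tcp_pos: [0.3437, -0.5296, 0.2454]
orientation: [-2.993, -0.952, 0.0]
contact_force: [0.5, -0.5, 0.1]
grip_width: 0.0853
gripper_force: 0.0
```

Request:
{"api": "step_arm", "payload": {"rows": [[0.05,0.04,0,0,0,0.02],[0.1,0.08,0,0,0,0.04],[0.15,0.12,0,0,0,0.06],[0.2,0.17,0,0,0,0.08],[0.24,0.22,0,0,0,0.1]]}}

```text
clock: 0.93
tcp_pos: [0.4883, -0.3975, 0.2451]
orientation: [-2.807, -1.409, -0.0]
contact_force: [0.5, -0.7, 0.3]
grip_width: 0.0854
gripper_force: 0.0
```

Request:
{"api": "step_arm", "payload": {"rows": [[0.02,0.06,0,0,0,0.02],[0.04,0.12,0,0,0,0.04],[0.06,0.18,0,0,0,0.06],[0.08,0.24,0,0,0,0.08],[0.09,0.3,0,0,0,0.1]]}}

```text
clock: 1.35
tcp_pos: [0.5414, -0.2169, 0.2452]
orientation: [-2.552, -1.832, -0.0]
contact_force: [0.9, 0.6, -0.8]
grip_width: 0.0853
gripper_force: 0.0
```

Request:
{"api": "step_arm", "payload": {"rows": [[0,0.06,0,0,0,0.02],[0,0.12,0,0,0,0.04],[0,0.18,0,0,0,0.06],[0,0.24,0,0,0,0.08],[0,0.3,0,0,0,0.106]]}}

```text
clock: 1.77
tcp_pos: [0.5401, -0.0375, 0.2453]
orientation: [-2.214, -2.228, 0.001]
contact_force: [-0.1, 0.3, 0.5]
grip_width: 0.0853
gripper_force: 0.0
```

Request:
{"api": "step_arm", "payload": {"rows": [[0,0.06,0,0,0,0],[0,0.12,0,0,0,0],[0,0.18,0,0,0,0],[0,0.24,0,0,0,0],[0.01,0.3,0,0,0,0]]}}

```text
clock: 2.18
tcp_pos: [0.5455, 0.1424, 0.2453]
orientation: [-2.217, -2.225, 0.002]
contact_force: [0.1, 0.1, 0.2]
grip_width: 0.0852
gripper_force: 0.0
```

Request:
{"api": "step_arm", "payload": {"rows": [[0,0.06,0,0,0,0],[0,0.12,0,0,0,0],[0,0.17,0,0,0,0],[0,0.21,0,0,0,0],[0,0.21,0,0,0,0]]}}

```text
clock: 2.6
tcp_pos: [0.5445, 0.2735, 0.2453]
orientation: [-2.206, -2.231, -0.003]
contact_force: [-0.7, -0.2, -0.6]
grip_width: 0.086
gripper_force: 0.0
```

```bash
python3 - <<'E'
from h import *
a=eyes.grab_frame("side");b=eyes.grab_frame("top");print(r.get_obs()["tcp_pos"])
f=lambda im,x,y:cv2.resize(im[y:y+150,x:x+100,::-1],(400,600))
cv2.imwrite("pics/c2.png",np.hstack([f(a,170,210),f(b,120,110)]))
E
```

```text
[0.54608079 0.26766598 0.24492292]
```

View pics/c2.png

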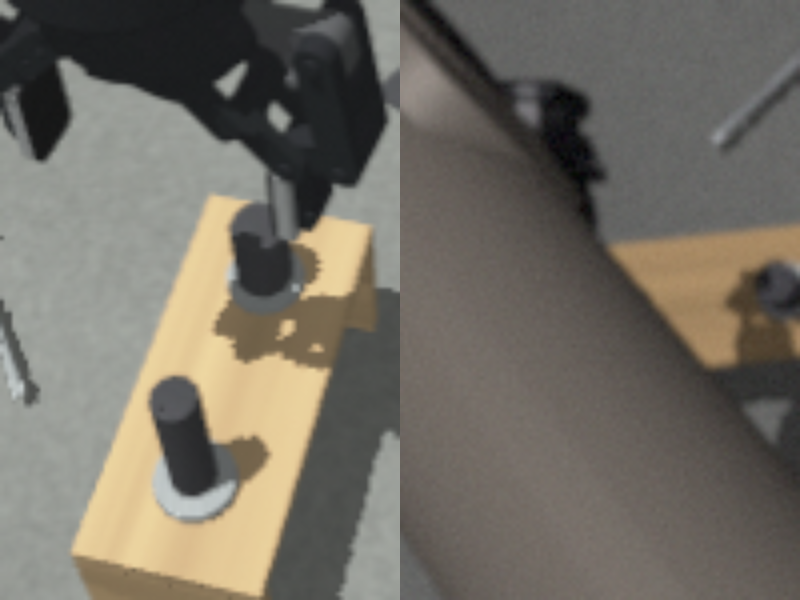

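The punch is untouched, with its cap at side px (214,307), and the jaws straddle it in x at 28 mm lower y. I'll line up and then descend.

Request:
{"api": "step_arm", "payload": {"rows": [[0,0.025,0,0,0,0],[0,0.047,0,0,0,0],[0,0.047,-0.01,0,0,0],[0,0.047,-0.03,0,0,0],[0,0.047,-0.06,0,0,0]]}}

```text
clock: 3.12
tcp_pos: [0.5474, 0.2952, 0.2096]
orientation: [2.217, 2.224, 0.003]
contact_force: [0.1, -0.2, 0.4]
grip_width: 0.0851
gripper_force: 0.0
```

Request:
{"api": "step_arm", "payload": {"rows": [[0,0,-0.03,0,0,0],[0,0,-0.06,0,0,0],[0,0,-0.08,0,0,0],[0,0,-0.1,0,0,0],[0,0,-0.1,0,0,0]]}}

```text
clock: 3.53
tcp_pos: [0.5455, 0.2935, 0.1465]
orientation: [-2.217, -2.224, 0.007]
contact_force: [-0.9, -0.2, 0.4]
grip_width: 0.086
gripper_force: 0.0
```

```bash
python3 - <<'E'
from h import *
a=eyes.grab_frame("side");o=r.get_obs();print(o["tcp_pos"],o["contact_force"])
cv2.imwrite("pics/c3.png",cv2.resize(a[240:390,140:300,::-1],(640,600)))
E
```

```text
[0.54613177 0.29422187 0.1480921 ] [-0.43374226  0.47742041 -0.58878428]
```

View pics/c3.png

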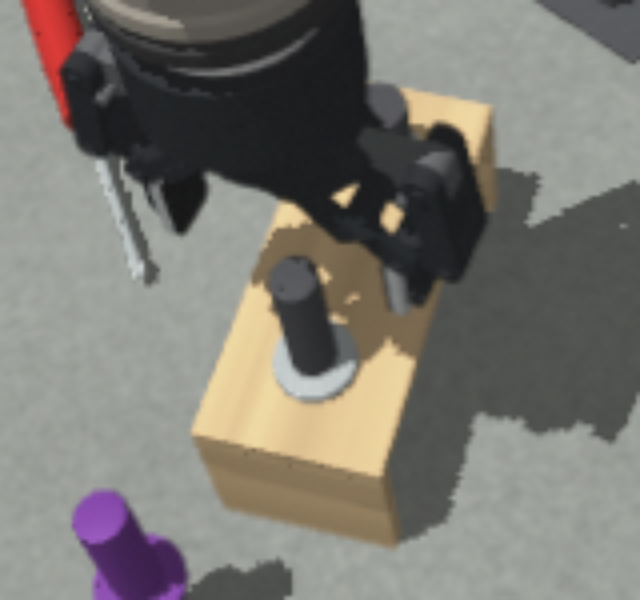

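```bash
python3 - <<'E'
from h import *
a=np.load("pics/side0.npy")
for z in(.134,.147):print(z,[plane("side",(140+x/4,240+y/4),z) for x,y in((182,232),(400,312),(428,302))])
print(plane("side",(140+293/4,240+279/4),.161), plane("side",(213.9,308.7),.161),plane("top",(168.1,183),.161))
E
```

```text
0.134 [array([0.6064, 0.2853, 0.134 ]), array([0.5091, 0.2856, 0.134 ]), array([0.5006, 0.2778, 0.134 ])]
0.147 [array([0.6007, 0.2908, 0.147 ]), array([0.5056, 0.291 , 0.147 ]), array([0.4973, 0.2834, 0.147 ])]
[0.5453 0.2991 0.161 ] [0.5451 0.2972 0.161 ] [0.5477 0.2946 0.161 ]
```

Request:
{"api": "step_arm", "payload": {"rows": [[0,0.005,-0.015,0,0,0],[0,0.005,-0.03,0,0,0],[0,0.005,-0.045,0,0,0],[0,0.005,-0.045,0,0,0],[0,0.005,-0.045,0,0,0]]}}

```text
clock: 4.0
tcp_pos: [0.5464, 0.2978, 0.1218]
orientation: [-2.217, -2.225, 0.002]
contact_force: [-1.0, 0.2, -0.1]
grip_width: 0.0857
gripper_force: 0.0
```

Request:
{"api": "step_arm", "payload": {"rows": [[0,0,0,0,0,0],[0,0,0,0,0,0],[0,0,0,0,0,0],[0,0,0,0,0,0],[0,0,0,0,0,0]], "jaw": 1, "squeeze": 70}}

```text
clock: 4.42
tcp_pos: [0.5469, 0.2981, 0.1228]
orientation: [2.218, 2.225, 0.001]
contact_force: [0.8, 1.2, -0.3]
grip_width: 0.0258
gripper_force: 0.0
```

Request:
{"api": "step_arm", "payload": {"rows": [[0,0,0,0,0,0],[0,0,0,0,0,0],[0,0,0,0,0,0],[0,0,0,0,0,0],[0,0,0,0,0,0]]}}

```text
clock: 4.83
tcp_pos: [0.5472, 0.2983, 0.123]
orientation: [2.217, 2.225, 0.001]
contact_force: [0.3, -0.3, 4.5]
grip_width: 0.0176
gripper_force: 68.4
```

Request:
{"api": "step_arm", "payload": {"rows": [[0,0,0.02,0,0,0],[0,0,0.05,0,0,0],[0,0,0.09,0,0,0],[0,0,0.13,0,0,0],[0,0,0.16,0,0,0]]}}

```text
clock: 5.25
tcp_pos: [0.5462, 0.2983, 0.2203]
orientation: [-2.217, -2.225, 0.0]
contact_force: [0.0, 0.4, -1.3]
grip_width: 0.0177
gripper_force: 68.5
```

Request:
{"api": "step_arm", "payload": {"rows": [[0,0,0.02,0,0,0],[0,0,0.03,0,0,0],[0,0,0.04,0,0,0],[0,0,0.04,0,0,0],[0,0,0.04,0,0,0]]}}

```text
clock: 5.67
tcp_pos: [0.5463, 0.2978, 0.2416]
orientation: [-2.217, -2.225, 0.002]
contact_force: [0.5, 0.2, -2.1]
grip_width: 0.0176
gripper_force: 68.5
```

```bash
python3 - <<'E'
from h import *
a=eyes.grab_frame("side");o=r.get_obs();print(o["tcp_pos"],o["contact_force"],o["moment"],o["grip_width"],o["gripper_force"])
np.save("pics/lift.npy",a)
cv2.imwrite("pics/c4.png",cv2.resize(a[200:350,140:300,::-1],(640,600)))
E
```

```text
[0.54619675 0.29762991 0.24130525] [-0.16385799 -0.59819734 -2.48689721] [-0.02264153  0.00215723  0.0134185 ] 0.01739355616778267 68.51832747459412
```

View pics/c4.png

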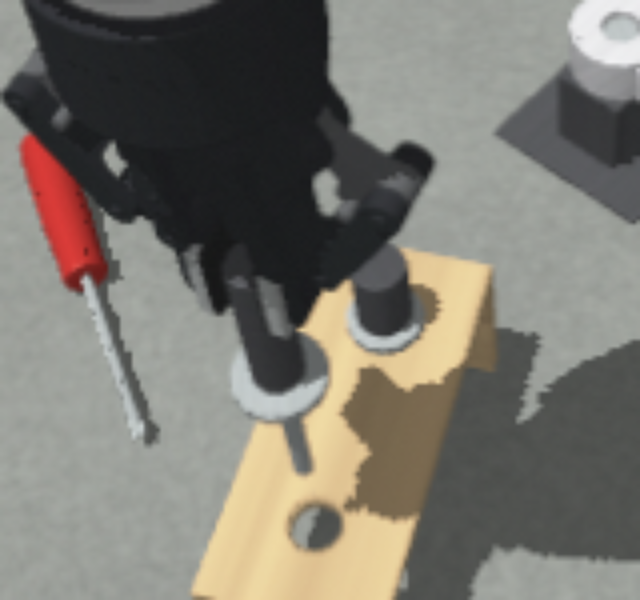

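The punch is lifted with its tip at side px (216,317), and its own hole is empty at (219,332). I'll work out where the tip sits relative to the TCP, and where the hole is.

```bash
python3 - <<'E'
from h import *
P=lambda x,y,z:plane("side",(140+x/4,200+y/4),z)
print("tip",P(304,470,.134),"flange",P(280,378,.207),"hole",P(315,527,.085),"eye",plane("side",(295.4,206.2),.085))
E
```

```text
tip [0.5446 0.2982 0.134 ] flange [0.5443 0.2986 0.207 ] hole [0.5451 0.3    0.085 ] eye [ 0.5187 -0.0114  0.085 ]
```

Request:
{"api": "step_arm", "payload": {"rows": [[0,0,0.03,0,0,0],[0,0,0.06,0,0,0],[-0.003,-0.03,0.08,0,0,0],[-0.008,-0.08,0.08,0,0,0],[-0.013,-0.136,0.08,0,0,0]]}}

```text
clock: 6.13
tcp_pos: [0.5382, 0.2176, 0.2903]
orientation: [-2.213, -2.228, -0.001]
contact_force: [1.2, 0.1, -2.0]
grip_width: 0.0177
gripper_force: 68.7
```

Request:
{"api": "step_arm", "payload": {"rows": [[-0.005,-0.06,0,0,0,0],[-0.01,-0.12,0,0,0,0],[-0.015,-0.18,0,0,0,0],[-0.02,-0.24,0,0,0,0],[-0.025,-0.29,0,0,0,0]]}}

```text
clock: 6.55
tcp_pos: [0.5229, 0.0394, 0.2894]
orientation: [-2.219, -2.223, 0.003]
contact_force: [0.9, -0.3, -3.0]
grip_width: 0.0173
gripper_force: 68.7
```

Request:
{"api": "step_arm", "payload": {"rows": [[-0.003,-0.04,0,0,0,0],[-0.005,-0.07,0,0,0,0],[-0.005,-0.09,0,0,0,0],[-0.005,-0.09,-0.03,0,0,0],[-0.005,-0.09,-0.06,0,0,0]]}}

```text
clock: 6.97
tcp_pos: [0.5215, -0.0121, 0.2543]
orientation: [2.219, 2.223, 0.002]
contact_force: [-0.1, 0.0, -1.8]
grip_width: 0.0178
gripper_force: 68.8
```

Request:
{"api": "step_arm", "payload": {"rows": [[0,0,-0.02,0,0,0],[0,0,-0.04,0,0,0],[0,0,-0.05,0,0,0],[0,0,-0.05,0,0,0],[0,0,-0.05,0,0,0]]}}

```text
clock: 7.38
tcp_pos: [0.5211, -0.0111, 0.2246]
orientation: [-2.217, -2.226, -0.0]
contact_force: [0.2, -0.2, -2.3]
grip_width: 0.0176
gripper_force: 68.8
```

```bash
python3 - <<'E'
from h import *
a=eyes.grab_frame("side");o=r.get_obs();print(o["tcp_pos"],o["contact_force"],o["grip_width"])
cv2.imwrite("pics/c5.png",cv2.resize(a[130:250,230:358,::-1],(640,600)))
E
```

```text
[ 0.52143297 -0.01114072  0.22506526] [ 0.23898128  0.06929204 -1.9227652 ] 0.01775534057091618
```

View pics/c5.png

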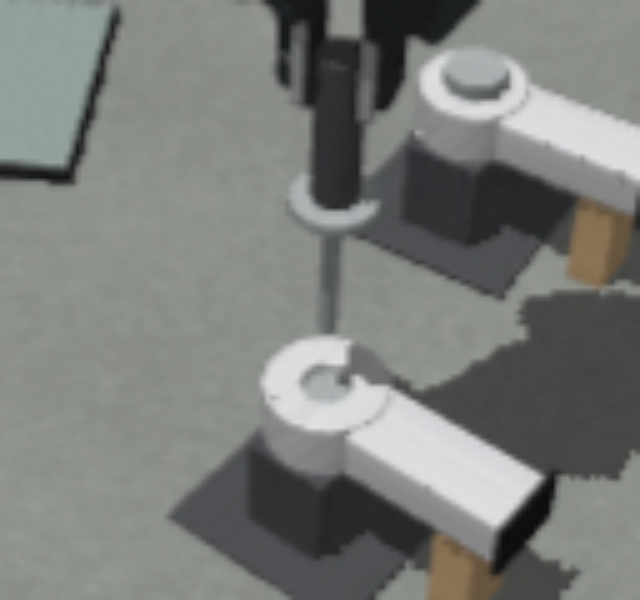

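The tip hangs just above the eye at side px (295,197), and the eye's mouth is at (295,207). Quick check of the offset:

```bash
python3 - <<'E'
from h import *
print(plane("side",(295.4,196.8),.1175),plane("side",(295.2,206.6),.085))
E
```

```text
[ 0.5187 -0.008   0.1175] [ 0.5187 -0.0101  0.085 ]
```

Off by about 2 mm in y, so I'll correct that, enter the bore, and push slowly.

Request:
{"api": "step_arm", "payload": {"rows": [[0,-0.003,-0.01,0,0,0],[0,-0.003,-0.02,0,0,0],[0,-0.003,-0.03,0,0,0],[0,-0.003,-0.04,0,0,0],[0,-0.003,-0.05,0,0,0]]}}

```text
clock: 7.85
tcp_pos: [0.5208, -0.0134, 0.1938]
orientation: [-2.218, -2.225, 0.0]
contact_force: [-0.1, -0.3, -3.0]
grip_width: 0.0178
gripper_force: 68.8
```

Request:
{"api": "step_arm", "payload": {"rows": [[0,0,-0.004,0,0,0],[0,0,-0.008,0,0,0],[0,0,-0.012,0,0,0],[0,0,-0.016,0,0,0],[0,0,-0.02,0,0,0]]}}

```text
clock: 8.27
tcp_pos: [0.5214, -0.0131, 0.1834]
orientation: [2.217, 2.225, 0.001]
contact_force: [-1.5, -0.3, 7.0]
grip_width: 0.0176
gripper_force: 69.6
```

Request:
{"api": "step_arm", "payload": {"rows": [[0,0,-0.004,0,0,0],[0,0,-0.008,0,0,0],[0,0,-0.012,0,0,0],[0,0,-0.016,0,0,0],[0,0,-0.02,0,0,0]]}}

```text
clock: 8.68
tcp_pos: [0.5214, -0.0132, 0.1715]
orientation: [2.217, 2.224, 0.001]
contact_force: [-2.0, -0.9, 5.2]
grip_width: 0.0175
gripper_force: 69.6
```

Request:
{"api": "step_arm", "payload": {"rows": [[0,0,-0.004,0,0,0],[0,0,-0.008,0,0,0],[0,0,-0.011,0,0,0],[0,0,-0.014,0,0,0],[0,0,-0.014,0,0,0]]}}

```text
clock: 9.1
tcp_pos: [0.5213, -0.0132, 0.1627]
orientation: [2.217, 2.225, 0.001]
contact_force: [-2.3, 0.5, 2.7]
grip_width: 0.0176
gripper_force: 69.6
```

Request:
{"api": "step_arm", "payload": {"rows": [[0,0,-0.003,0,0,0],[0,0,-0.006,0,0,0],[0,0,-0.009,0,0,0],[0,0,-0.011,0,0,0],[0,0,-0.013,0,0,0]]}}

```text
clock: 9.52
tcp_pos: [0.5214, -0.0132, 0.155]
orientation: [2.217, 2.225, 0.001]
contact_force: [-1.8, 0.9, 5.2]
grip_width: 0.0176
gripper_force: 69.6
```

Request:
{"api": "step_arm", "payload": {"rows": [[0,0,-0.001,0,0,0],[0,0,-0.002,0,0,0],[0,0,-0.003,0,0,0],[0,0,-0.004,0,0,0],[0,0,-0.004,0,0,0]]}}

```text
clock: 9.93
tcp_pos: [0.5212, -0.0133, 0.152]
orientation: [2.217, 2.225, 0.001]
contact_force: [-1.4, -0.6, 4.8]
grip_width: 0.0179
gripper_force: 69.5
```

Request:
{"api": "step_arm", "payload": {"rows": [[0,0,-0.001,0,0,0],[0,0,-0.002,0,0,0],[0,0,-0.003,0,0,0],[0,0,-0.003,0,0,0]]}}

```text
clock: 10.27
tcp_pos: [0.5219, -0.0131, 0.1515]
orientation: [2.217, 2.224, 0.002]
contact_force: [-3.3, 0.3, 13.8]
grip_width: 0.0178
gripper_force: 70.7
```

```bash
python3 - <<'E'
from h import *
a=eyes.grab_frame("side");o=r.get_obs();print(o["tcp_pos"],o["contact_force"],o["grip_width"])
cv2.imwrite("pics/c6.png",cv2.resize(a[150:270,230:358,::-1],(640,600)))
E
```

```text
[ 0.52188636 -0.01312815  0.15148053] [-1.98025531 -0.56325344 13.79202096] 0.017375820231018586
```

View pics/c6.png

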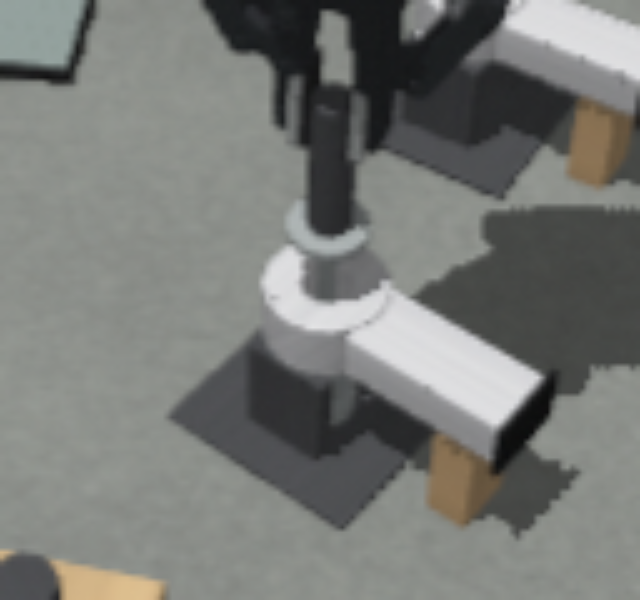

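The force rose past 10 N at about 37 mm of travel, so the pin is on the base plate and shows below the boss at crop (342,400). I'll lift out straight and return to the stand.

Request:
{"api": "step_arm", "payload": {"rows": [[0,0,0.01,0,0,0],[0,0,0.03,0,0,0],[0,0,0.06,0,0,0],[0,0,0.1,0,0,0],[0,0,0.14,0,0,0]]}}

```text
clock: 10.73
tcp_pos: [0.52, -0.0134, 0.2346]
orientation: [-2.216, -2.224, 0.002]
contact_force: [-0.6, -0.9, -1.5]
grip_width: 0.0174
gripper_force: 68.7
```

Request:
{"api": "step_arm", "payload": {"rows": [[0,0,0.04,0,0,0],[0,0,0.08,0,0,0],[0.002,0.03,0.1,0,0,0],[0.006,0.08,0.1,0,0,0],[0.01,0.13,0.1,0,0,0]]}}

```text
clock: 11.15
tcp_pos: [0.5273, 0.0645, 0.2954]
orientation: [2.22, 2.221, 0.002]
contact_force: [-0.0, 0.1, -2.1]
grip_width: 0.0177
gripper_force: 68.8
```

Request:
{"api": "step_arm", "payload": {"rows": [[0.005,0.06,0,0,0,0],[0.01,0.12,0,0,0,0],[0.015,0.18,0,0,0,0],[0.02,0.24,0,0,0,0],[0.025,0.29,0,0,0,0]]}}

```text
clock: 11.57
tcp_pos: [0.5411, 0.2413, 0.2941]
orientation: [-2.215, -2.226, 0.0]
contact_force: [0.7, 0.4, -2.3]
grip_width: 0.0177
gripper_force: 68.8
```

Request:
{"api": "step_arm", "payload": {"rows": [[0.004,0.04,0,0,0,0],[0.007,0.08,0,0,0,0],[0.007,0.1,0,0,0,0],[0.007,0.1,-0.03,0,0,0],[0.007,0.1,-0.06,0,0,0]]}}

```text
clock: 11.98
tcp_pos: [0.5462, 0.2999, 0.2586]
orientation: [2.216, 2.227, 0.003]
contact_force: [0.2, -0.4, -4.1]
grip_width: 0.0176
gripper_force: 68.9
```

Request:
{"api": "step_arm", "payload": {"rows": [[0,0,-0.02,0,0,0],[0,0,-0.03,0,0,0],[0,0,-0.04,0,0,0],[0,0,-0.04,0,0,0],[0,0,-0.04,0,0,0]]}}

```text
clock: 12.4
tcp_pos: [0.5464, 0.2985, 0.2346]
orientation: [2.218, 2.225, 0.001]
contact_force: [-0.5, -0.2, -2.3]
grip_width: 0.0176
gripper_force: 68.8
```

```bash
python3 - <<'E'
from h import *
a=eyes.grab_frame("side");o=r.get_obs();print(o["tcp_pos"],o["contact_force"],o["grip_width"])
cv2.imwrite("pics/c7.png",cv2.resize(a[200:350,140:300,::-1],(640,600)))
E
```

```text
[0.54651711 0.29876988 0.23493518] [-0.68290036  0.79925749 -1.83438039] 0.01765415325639016
```

View pics/c7.png

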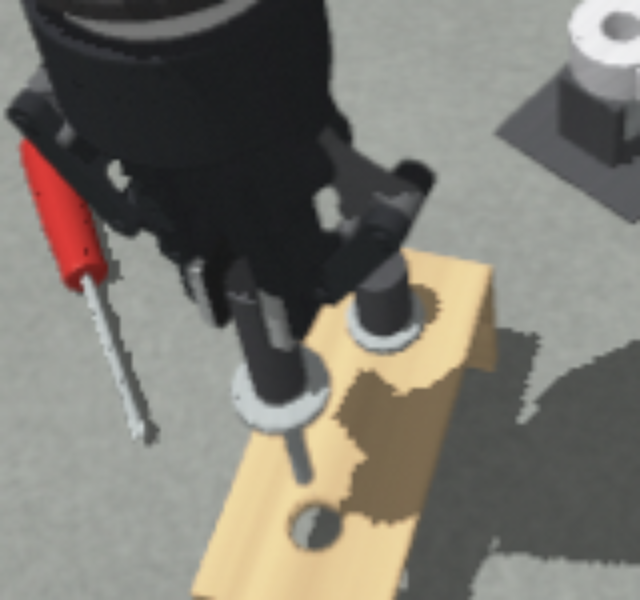

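The eye is now empty, and the tip at crop (305,481) lines up with the hole at (315,527), as at pick-up. I'll lower it.

Request:
{"api": "step_arm", "payload": {"rows": [[0,0,-0.02,0,0,0],[0,0,-0.05,0,0,0],[0,0,-0.08,0,0,0],[0,0,-0.11,0,0,0],[0,0,-0.13,0,0,0]]}}

```text
clock: 12.87
tcp_pos: [0.5455, 0.2982, 0.1541]
orientation: [-2.217, -2.225, 0.002]
contact_force: [0.0, -0.1, -2.4]
grip_width: 0.0176
gripper_force: 68.8
```

Request:
{"api": "step_arm", "payload": {"rows": [[0,0,-0.015,0,0,0],[0,0,-0.03,0,0,0],[0,0,-0.04,0,0,0],[0,0,-0.047,0,0,0],[0,0,-0.052,0,0,0]]}}

```text
clock: 13.28
tcp_pos: [0.5463, 0.2988, 0.1248]
orientation: [2.218, 2.225, 0.001]
contact_force: [0.1, -0.6, -2.2]
grip_width: 0.0172
gripper_force: 68.8
```

Request:
{"api": "step_arm", "payload": {"rows": [[0,0,-0.002,0,0,0],[0,0,-0.004,0,0,0],[0,0,-0.005,0,0,0],[0,0,-0.005,0,0,0]]}}

```text
clock: 13.62
tcp_pos: [0.5465, 0.299, 0.123]
orientation: [2.217, 2.225, 0.002]
contact_force: [-1.4, -1.6, 4.0]
grip_width: 0.0177
gripper_force: 69.6
```

Seated (contact +4 N, same height as at the grasp). I'll release and rise.

Request:
{"api": "step_arm", "payload": {"rows": [[0,0,0,0,0,0],[0,0,0,0,0,0],[0,0,0,0,0,0],[0,0,0,0,0,0],[0,0,0,0,0,0]], "jaw": 0}}

```text
clock: 14.03
tcp_pos: [0.5462, 0.2988, 0.1219]
orientation: [2.218, 2.225, 0.0]
contact_force: [-0.6, -0.4, -0.3]
grip_width: 0.0769
gripper_force: 0.0
```

Request:
{"api": "step_arm", "payload": {"rows": [[0,0,0,0,0,0],[0,0,0,0,0,0],[0,0,0,0,0,0],[0,0,0,0,0,0],[0,0,0.005,0,0,0]]}}

```text
clock: 14.45
tcp_pos: [0.5458, 0.2984, 0.1244]
orientation: [-2.217, -2.225, 0.002]
contact_force: [-0.4, 0.3, -0.2]
grip_width: 0.0854
gripper_force: 0.0
```

Request:
{"api": "step_arm", "payload": {"rows": [[0,0,0.03,0,0,0],[0,0,0.06,0,0,0],[0,0,0.1,0,0,0],[0,0,0.14,0,0,0],[0,0,0.18,0,0,0]]}}

```text
clock: 14.87
tcp_pos: [0.5459, 0.2987, 0.2342]
orientation: [-2.217, -2.225, 0.0]
contact_force: [-0.3, 0.2, 0.3]
grip_width: 0.0853
gripper_force: 0.0
```

Request:
{"api": "step_arm", "payload": {"rows": [[0,-0.03,0.03,0,0,0],[0,-0.07,0.05,0,0,0],[0,-0.11,0.05,0,0,0],[0,-0.15,0.05,0,0,0],[0,-0.15,0.05,0,0,0]]}}

```text
clock: 15.28
tcp_pos: [0.5473, 0.2027, 0.2632]
orientation: [2.223, 2.216, -0.003]
contact_force: [0.2, -0.6, -0.5]
grip_width: 0.0854
gripper_force: 0.0
```

```bash
python3 - <<'E'
from h import *
a=eyes.grab_frame("side");o=r.get_obs();print(o["tcp_pos"],o["contact_force"],o["grip_width"])
cv2.imwrite("pics/c8.png",cv2.resize(a[180:390,140:420,::-1],(800,600)))
E
```

```text
[0.54685382 0.20535932 0.26317917] [-0.19786387 -0.42555407  0.07519376] 0.08528861248164815
```

View pics/c8.png

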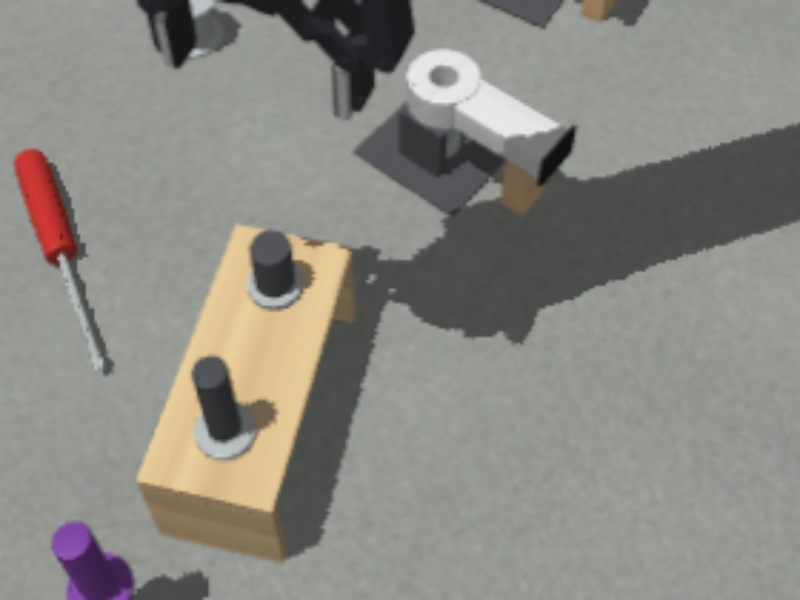

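The punch stands upright in its own hole at crop (220,415), the starter is undisturbed at (273,265), the eye is empty with the pin below it, and the gripper is clear.

```bash
python3 -c "
from bench import r
print(r.hand_in())"
```

```text
the job is handed in; nothing more can be done
None
```

The stuck pin is pushed right out of the eye and rests on the base plate, the long drift punch is back upright in its own stand hole, the starter punch was left in place, and I handed the job in at about 15 s on the robot's clock.

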